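Kit a repair tray with relay boards, brush and connector blocks

ROBOT

A 7-joint arm with a two-finger parallel gripper is mounted at the origin on the work surface. World frame = base frame: x ahead of the robot, y to its left, z up, the work surface at z = 0. Lengths are in m, angles in rad, forces in N, time in s.
With the tool pointing down it reaches from about 0.35 to 0.9 m from the base axis. Payload 8.1 kg.
Tool frame: the origin (TCP) lies on the centre line of the jaws, within the pads' length; the fingertips stand 19 mm ahead of it and the grasp point (between the pads) is the TCP (arm.tip_reach is the distance from the TCP to the fingertips, in m); z points along the fingers, y is the line along which they close (so a half turn about z gives the same grasp; the last joint's range is limited). The gripper opens to 92 mm and grips with 3 to 60 N. Pads are 19 mm wide; open, the fingers measure 130 mm over their backs; the gripper's body (75 mm by 190 mm) begins 47 mm behind the grasp point.
Start: joints at [1.214, 0.434, 0.025, 1.573, -0.012, 1.134, -0.075], TCP at [0.157, -0.605, 0.246] pointing down, gripper open.
Joint ranges: [-2.62, 2.62], [-0.44, 2.09], [-1.27, 1.32], [0.08, 2.57], [-1.32, 4.46], [0.12, 2], [-2.74, 2.74]. Speed limits (rad/s): [2.22, 2.22, 3.01, 3.01, 3.14, 3.14, 3.14].

INTERFACE

Orientations are given as a rotation vector (axis times angle).
In Python, from cell import arm gives the robot as it stands.
- The arm moves only by the tool arm_command, never from a script. Its argument "targets" is a list that holds one entry, the list of rows, each a list of 6 numbers: the shift along the tool's x, y, z in m, then the turn, a rotation vector about the tool's x, y, z in rad. A call has 1 to 10 rows; each row shifts and turns the commanded pose from where the row before left it, along the tool's axes as they then stand; what a row does not reach is not made up. A row lasts 1/8 s, in which the tool goes at most 62.5 mm and 10.7 degrees, less where a joint would pass 70% of its speed; a pose out of reach is approached as far as the arm can. A call with a gripper value outside its range is refused whole. "jaw" is the finger opening in m, from 0 to 0.0918, set as the call begins (left out, the last holds). The fingers move at their own pace and stop on an object; "newtons" is the grip in N (left out, the last holds). Time passes only in rows, so rows that do not move let the fingers close. It gives the time, the measured TCP pose, the force, the opening and the grip force at its end, in the units of the state.
- arm.observe(): the state, without advancing time (a new reading comes with each control period).
- arm.get_image(name): name is "scene" or "top"; returns a dict with "pixels" (420x560x3 uint8, red, green, blue), "z_map" (420x560 float32, m along the optical axis (not along the pixel's ray), 0 where there is no reading), "fx", "fy", "cx", "cy" (pixels), "xyz" and "rotation" of the camera in the world. Camera axes: x right, y down, z forward; pixel columns grow to the right and rows downward; lengths in m; the calibration is good to about 2 mm. A picture is of the moment at which its call begins.
- arm.sign_off(): hands the job in; it is judged then, once.
The state is a dict: "clock": time; "joints": joint angles; "dq": joint speeds; "joint_efforts": joint torques, N m; "position": TCP position; "ee_rot": TCP orientation; "force": force on the tool from outside, world axes, zero at the start; "ft_torque": the same for the moment, N m; "width": opening from 0.0 (shut) to 1.0 (fully open); "gripper_force": force on a finger pad.
Only numpy, scipy, OpenCV 4.12 (cv2) and the standard library are available. Lean on these libraries where they do the work, as an engineer would, in place of code of your own. Each camera call takes 0.05 s, during which the arm holds its last target. There are 200 camera calls.

TASK

Make up the kit for the next repair: lay every relay board flat in the tray compartment marked with its relay's colour, its green terminal end at the mark, and lay the brush flat in the long compartment, either way round. Tip the scoop over the blue bin to pour in all the connector blocks, pick up any that miss and put them in too, and stand the empty scoop upright in the middle of its mat. Leave the magnifier and the solder spool alone.

Things in the scene. Friction and masses are not known exactly. Their poses are not given: they have to be found in the camera images.
- tray: Fixed dark grey kit tray, 168 (x) x 200 (y) mm, rims 11 mm high, floor 4 mm thick. Origin: centre of its underside. On its far (+x) half four board compartments side by side, 104 mm along tray x, 38 mm along y, 50 mm apart, with light grey floors; on its near (-x) side one brush compartment, 34 mm along x, 188 mm along y.
- brush_slot (a point): Centre of the floor of the tray's brush compartment (34 x 188 mm inside, walls 7 mm above its floor); the compartment's long direction is this frame's y axis.
- tag_red: The red mark: a fixed plate 12 (x) x 34 (y) x 2 mm on the tray's far rim, at the +x end of the compartment it marks (this changes between starts); axes as the tray's. Origin: centre of its underside, 11 mm above the table. The centre of that compartment's floor is at (-60, 0, -7) mm in this frame; its walls stand 7 mm above its floor.
- tag_blue: The blue mark: a fixed plate 12 (x) x 34 (y) x 2 mm on the tray's far rim, at the +x end of the compartment it marks (this changes between starts); axes as the tray's. Origin: centre of its underside, 11 mm above the table. The centre of that compartment's floor is at (-60, 0, -7) mm in this frame; its walls stand 7 mm above its floor.
- tag_yellow: The yellow mark: a fixed plate 12 (x) x 34 (y) x 2 mm on the tray's far rim, at the +x end of the compartment it marks (this changes between starts); axes as the tray's. Origin: centre of its underside, 11 mm above the table. The centre of that compartment's floor is at (-60, 0, -7) mm in this frame; its walls stand 7 mm above its floor.
- tag_white: The white mark: a fixed plate 12 (x) x 34 (y) x 2 mm on the tray's far rim, at the +x end of the compartment it marks (this changes between starts); axes as the tray's. Origin: centre of its underside, 11 mm above the table. The centre of that compartment's floor is at (-60, 0, -7) mm in this frame; its walls stand 7 mm above its floor.
- board_red: Loose relay board (may be absent): dark green circuit board 90 x 30 x 5 mm, 45 g, with a red relay 24 (x) x 14 (y) mm at its middle, from 5 to 22 mm above the underside (grip its 14 mm width), and a bright green terminal block 11 x 26 mm, 16 mm high, at its +x end. Origin: centre of the underside; z up.
- board_blue: Loose relay board (may be absent): dark green circuit board 90 x 30 x 5 mm, 45 g, with a blue relay 24 (x) x 14 (y) mm at its middle, from 5 to 22 mm above the underside (grip its 14 mm width), and a bright green terminal block 11 x 26 mm, 16 mm high, at its +x end. Origin: centre of the underside; z up.
- board_yellow: Loose relay board (may be absent): dark green circuit board 90 x 30 x 5 mm, 45 g, with a yellow relay 24 (x) x 14 (y) mm at its middle, from 5 to 22 mm above the underside (grip its 14 mm width), and a bright green terminal block 11 x 26 mm, 16 mm high, at its +x end. Origin: centre of the underside; z up.
- board_white: Loose relay board (may be absent): dark green circuit board 90 x 30 x 5 mm, 45 g, with a white relay 24 (x) x 14 (y) mm at its middle, from 5 to 22 mm above the underside (grip its 14 mm width), and a bright green terminal block 11 x 26 mm, 16 mm high, at its +x end. Origin: centre of the underside; z up.
- brush: Loose flat antistatic brush, 150 mm long along its x, 40 g. Black handle 105 long x 14 wide x 18 mm high towards -x (from x = -75 to +30 mm), tan bristle block 22 wide x 12 mm high at the +x end. Origin: middle of its length, on the underside; it lies flat with z up.
- mat: Fixed flat blue mat, 150 x 100 x 2 mm, the scoop's parking place. Origin: centre of its underside.
- scoop: Loose orange scoop cup, 130 g, 58 mm wide inside (y), 40 mm deep, holding the blocks; flat floor, rising 16 degrees to an open mouth at -x. Black upright handle at x = +53 mm, 24 (x) x 16 (y) mm, 78 mm high: grip its 16 mm width from above. Origin: on the underside, z up. Slippery: blocks slide out when the mouth is tipped down 45 to 65 degrees.
- scoop_mouth (a point): Middle of the scoop's pouring edge, at (-67, 0, 13) mm in the scoop's frame.
- block0: Loose bright green connector block (may be absent), a 13 mm cube, 10 g, in the scoop at the start. Origin: its centre.
- block1: Loose bright green connector block (may be absent), a 13 mm cube, 10 g, in the scoop at the start. Origin: its centre.
- block2: Loose bright green connector block (may be absent), a 13 mm cube, 10 g, in the scoop at the start. Origin: its centre.
- block3: Loose bright green connector block (may be absent), a 13 mm cube, 10 g, in the scoop at the start. Origin: its centre.
- block4: Loose bright green connector block (may be absent), a 13 mm cube, 10 g, in the scoop at the start. Origin: its centre.
- block5: Loose bright green connector block (may be absent), a 13 mm cube, 10 g, in the scoop at the start. Origin: its centre.
- bin: Fixed open blue bin, 115 x 115 mm outside, 55 mm high, walls and floor 4 mm. Origin: centre of its underside.
- magnifier: Bystander: loose magnifier stand with a round steel base of 76 mm diameter and a lens on an arm, 135 mm high. Origin: centre of the base's underside. Leave alone.
- spool: Bystander: loose metal solder spool standing upright, 54 mm diameter, 38 mm high. Origin: centre of its underside. Leave alone.

How it is judged:
By the outcome, as a careful person would: the job done as asked, in the order asked, and still so for the second after the job is handed in, with the robot touching nothing.
Of board_red, board_blue, board_yellow, board_white only 3 to 4 are there at a start; the rules pass over those that are not, and their reading is None.
Of block0, block1, block2, block3, block4, block5 only 3 to 6 are there at a start; the rules pass over those that are not, and their reading is None.
At some moment in a run one of board_red, board_blue, board_yellow, board_white, brush may be knocked a few centimetres aside while the robot is not near it.
It also fails if it takes over 200 s, if anything falls off the work surface, if the arm or the gripper's body presses on something with over 40 N, if the wrist force passes 120 N, or if a joint passes its speed limit or range.

## Working session

There is one attempt and no reset: what is moved stays moved. The work goes in short steps, Python scripts to look and compute and a tool call to move; the robot and the scene stay as the last step left them, time stands still between calls to the robot, and variables do not carry over. Pictures are saved under pics/ and viewed, at most 17 in all, crops included, and the job is handed in when it is done.

Besides the shell and the picture viewer there is one more tool, called after ">>>" as name([rows], argument=value, ...), one row to a line, values as JSON. arm_command: Moves the arm, as the interface text tells. Its arguments: {"type":"object","properties":{"targets":{"type":"array","items":{"type":"array","items":{"type":"array","items":{"type":"number"}}}},"jaw":{"type":"number"},"newtons":{"type":"number"}},"required":["targets"]}

```bash
ls; mkdir -p pics
cat > h.py <<'E'
import numpy as np, cv2
from cell import arm
from scipy.spatial.transform import Rotation as R
def grab(n,save=None):
    im=arm.get_image(n)
    if save: cv2.imwrite('pics/'+save+'.png',im['pixels'][:,:,::-1])
    return im
def rotm(im):
    r=np.array(im['rotation']); return r if r.shape==(3,3) else R.from_rotvec(r).as_matrix()
def cloud(im):
    z=im['z_map']; v,u=np.mgrid[:z.shape[0],:z.shape[1]]
    p=np.stack([(u-im['cx'])/im['fx']*z,(v-im['cy'])/im['fy']*z,z],-1)
    return p@rotm(im).T+np.array(im['xyz'])
E
python3 - <<'E'
from h import *
for n in('top','scene'):
    im=grab(n,n+'0'); print(n,im['xyz'],rotm(im).round(3).tolist(),im['fx'],im['cx'],im['cy'])
    np.save(n+'0.npy',cloud(im))
print(arm.observe())
E
```

```text
pics
top [ 0.50749711 -0.00125727  1.09937607] [[0.018, -0.997, 0.073], [-1.0, -0.02, -0.021], [0.022, -0.073, -0.997]] 463.1813095313969 268.3565068076937 207.3879458429792
scene [1.16561465 0.21615075 0.58553947] [[-0.337, 0.613, -0.715], [0.941, 0.219, -0.256], [-0.0, -0.759, -0.651]] 381.3914772382386 273.633422276997 209.58518064616922
{'clock': 0.1, 'joints': array([ 1.21442403,  0.43510623,  0.02502277,  1.57398924, -0.01157665,
        1.13400357, -0.07509319]), 'dq': array([ 8.23710923e-05, -3.26799440e-03,  1.72985534e-03, -2.73877361e-03,
        1.47531906e-04, -3.11563846e-04,  2.31807395e-04]), 'joint_efforts': array([ 2.24578951e-03, -6.69132614e+01,  9.87418815e-01, -3.15149152e+01,
       -6.05902984e-02,  3.73854430e-02,  4.86014369e-05]), 'position': array([ 0.15672189, -0.60459542,  0.24505979]), 'ee_rot': array([-3.11504615e+00, -3.97237411e-01,  5.25887789e-04]), 'force': array([-0.74891297, -0.19721095, -1.24249305]), 'ft_torque': array([-0.02017321,  0.01221862, -0.00176648]), 'gripper_force': 0.0, 'width': 0.9995953669168949}
```

View pics/top0.png

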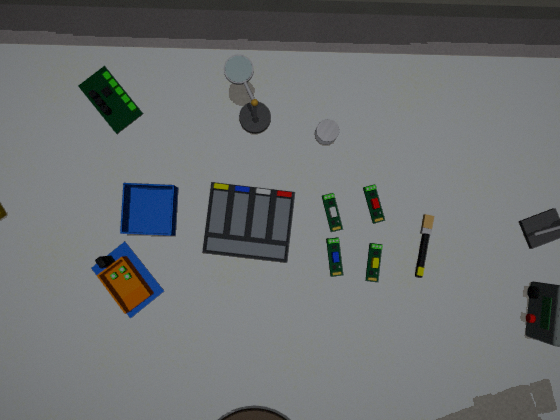

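View pics/scene0.png

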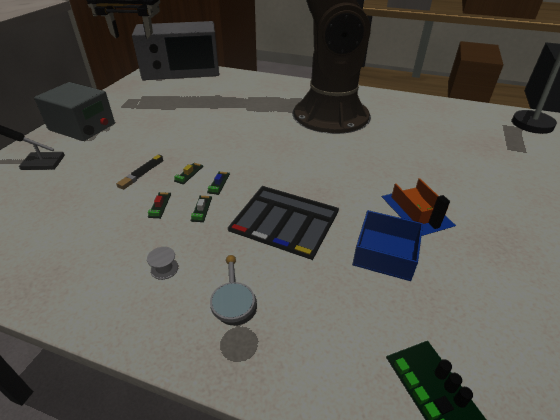

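The top view shows the tray at (249,222) with tags yellow, blue, white, red from left to right. The boards are white (333,212), red (374,203), blue (335,257) and yellow (374,262), and the brush is at (424,245). The bin is at (150,210), and the scoop is on its mat at (127,282) with its handle at (103,262). The scene view agrees.

```bash
cat >> h.py <<'E'
def ray(im,u,v,z):
    d=rotm(im)@np.array([(u-im['cx'])/im['fx'],(v-im['cy'])/im['fy'],1]); c=np.array(im['xyz'])
    return c+d*(z-c[2])/d[2]
def items(im,zmin=.0035,box=(.2,.75,-.6,.5)):
    P=cloud(im); hsv=cv2.cvtColor(im['pixels'],cv2.COLOR_RGB2HSV)
    m=(P[...,2]>zmin)&(P[...,2]<.2)&(P[...,0]>box[0])&(P[...,0]<box[1])&(P[...,1]>box[2])&(P[...,1]<box[3])
    n,l,s,c=cv2.connectedComponentsWithStats(m.astype(np.uint8))
    out=[]
    for i in range(1,n):
        if s[i,4]<40: continue
        k=l==i; p=P[k]; r=cv2.minAreaRect(p[:,:2].astype(np.float32)*1000)
        out.append((c[i],s[i,4],r,p,k))
    return out,P,hsv
def axes(im,zmin=.0035):
    """boards and brush: centre, heading of +x (deg)"""
    o,P,hsv=items(im,zmin); res={}
    for c,a,r,p,k in o:
        w,h=r[1]
        if not (70<max(w,h)<175 and min(w,h)<55): continue
        ctr=np.array(r[0]); b=cv2.boxPoints(r)
        e=b[1]-b[0] if np.linalg.norm(b[1]-b[0])>np.linalg.norm(b[2]-b[1]) else b[2]-b[1]
        g=k&(hsv[...,0]>45)&(hsv[...,0]<75)&(hsv[...,2]>110)&(hsv[...,1]>120)
        top=k&(P[...,2]>.0185)
        if max(w,h)>120: g=k&(P[...,2]<.014)
        gp=P[g][:,:2].mean(0)*1000 if g.any() else ctr
        if e@(gp-ctr)<0: e=-e
        tc=P[top][:,:2].mean(0)*1000 if top.any() else ctr
        col=np.median(im['pixels'][top],0) if top.any() else None
        print('px',c.round(),'size',np.round(r[1]),'ctr',ctr.round(1),'head',round(np.degrees(np.arctan2(e[1],e[0])),1),
          'green/low',gp.round(1),'top',tc.round(1),'zmax',p[:,2].max().round(3),'col',col)
def go(x,y,z,head,jaw_off=90):
    """move to x,y,z (mm), tool down, jaw line at head+jaw_off deg"""
    s=arm.observe(); Rt=R.from_rotvec(s['ee_rot']).as_matrix(); p=np.array(s['position'])
    a=np.radians(head+jaw_off); Y=np.array([np.cos(a),np.sin(a),0]); Z=np.array([0,0,-1.]); 
    best=None
    for sg in(1,-1):
        T=np.stack([np.cross(sg*Y,Z),sg*Y,Z],1); rv=R.from_matrix(Rt.T@T).as_rotvec()
        if best is None or np.linalg.norm(rv)<np.linalg.norm(best): best=rv
    print('shift',(Rt.T@(np.array([x,y,z])/1000-p)).round(4),'turn',best.round(3),'j7',s['joints'][6].round(2),'t',s['clock'])
E
python3 - <<'E'
from h import *
im=grab('top'); P=cloud(im)
print('table z',P[330,300],P[150,430])
axes(im)
o,_,hsv=items(im)
for c,a,r,p,k in o: print(c.round(),a,np.round(r[0]),np.round(r[1]),round(r[2],1),p[:,2].max().round(3))
for u,v in((220,187),(242,189),(263,191),(285,194)):
    print(im['pixels'][v,u],ray(im,u,v,.013).round(4),P[v,u].round(4))
E
```

```text
table z [ 0.30220242 -0.1032907   0.00128055] [ 0.73469461 -0.41252227  0.00139656]
px [374. 203.] size [89. 30.] ctr [ 601.8 -275. ] head 15.9 green/low [ 638.7 -265.3] top [ 603. -274.] zmax 0.025 col [132.   7.   3.]
px [332. 212.] size [89. 32.] ctr [ 579.3 -175.4] head 17.4 green/low [ 616.6 -165.9] top [ 582.2 -174.6] zmax 0.024 col [129. 133. 135.]
px [424. 244.] size [ 24. 150.] ctr [ 504.2 -391.7] head -11.5 green/low [ 532.7 -395.6] top [ 475.2 -386.2] zmax 0.022 col [26.  23.5 19.5]
px [334. 256.] size [90. 31.] ctr [ 474.1 -181.3] head 6.4 green/low [ 512.5 -178.9] top [ 475.5 -182. ] zmax 0.025 col [  9.  40. 138.]
px [374. 261.] size [31. 89.] ctr [ 463.1 -274.7] head -6.6 green/low [ 500.7 -278.9] top [ 463.1 -274.6] zmax 0.026 col [130. 133.   0.]
[326. 140.] 58 [ 746. -157.] [ 7. 32.] 0.1 0.041
[147. 207.] 1436 [578. 250.] [117. 121.] 87.7 0.058
[249. 221.] 3897 [552.  22.] [206. 168.] 84.4 0.017
[374. 203.] 344 [ 602. -275.] [89. 30.] 15.9 0.025
[332. 212.] 351 [ 579. -175.] [89. 32.] 17.4 0.024
[163. 214.] 49 [569. 223.] [27. 21.] 27.1 0.009
[424. 244.] 527 [ 504. -392.] [ 24. 150.] 78.5 0.022
[334. 256.] 380 [ 474. -181.] [90. 31.] 6.4 0.025
[374. 261.] 336 [ 463. -275.] [31. 89.] 83.4 0.026
[123. 282.] 1791 [413. 308.] [138.  88.] 36.5 0.083
[132 136   0] [0.6329 0.0908 0.013 ] [0.6328 0.0907 0.0137]
[  6  39 140] [0.6292 0.039  0.013 ] [0.6296 0.0391 0.0101]
[132 135 137] [ 0.6255 -0.0106  0.013 ] [ 0.6255 -0.0106  0.0128]
[135  10   8] [ 0.6195 -0.0626  0.013 ] [ 0.6197 -0.0627  0.011 ]
```

Run:
```python
from h import *
im=grab('top'); hsv=cv2.cvtColor(im['pixels'],cv2.COLOR_RGB2HSV).astype(int); S=np.zeros(hsv.shape[:2],bool); S[178:204,203:302]=1
H,Sa,V=hsv[...,0],hsv[...,1],hsv[...,2]
M={'yellow':(abs(H-30)<8)&(Sa>120)&(V>90),'blue':(abs(H-112)<12)&(Sa>150)&(V>90),'white':(Sa<40)&(V>115),'red':((H<8)|(H>172))&(Sa>150)&(V>90)}
C={}
for k,m in M.items():
    n,l,s,c=cv2.connectedComponentsWithStats((m&S).astype(np.uint8)); i=1+np.argmax(s[1:,4]*(np.abs(s[1:,4]-70)<60))
    C[k]=ray(im,*c[i],.013)[:2]*1000; print(k,c[i].round(1),s[i,4],C[k].round(1))
d=C['yellow']-C['red']; h=np.degrees(np.arctan2(d[1],d[0]))-90; print('tray head',h,np.linalg.norm(d))
e=np.array([np.cos(np.radians(h)),np.sin(np.radians(h))]); n=np.array([-e[1],e[0]])
mid=(C['yellow']+C['red'])/2
print('mid',mid,'tray ctr',mid-78*e)
for i,k in enumerate(('yellow','blue','white','red')): print(k,(C[k]-60*e).round(1),'fit',(mid+n*(75-50*i)-60*e).round(1))
go(463,-274.7,150,-6.6)
```

```text
yellow [220.7 186. ] 70 [635.4  89.1]
blue [241.7 188.5] 73 [630.5  39.7]
white [262.9 191. ] 56 [625.5 -10.3]
red [284.1 193.5] 71 [620.6 -60.5]
tray head -5.645628228057063 150.3162528282333
mid [627.96074547  14.31971864] tray ctr [550.33909437  21.99300225]
yellow [575.6  95. ] fit [575.6  94.9]
blue [570.8  45.6] fit [570.7  45.1]
white [565.8  -4.4] fit [565.8  -4.7]
red [560.9 -54.6] fit [560.9 -54.4]
shift [ 0.3792 -0.2425  0.0954] turn [-0.001  0.     0.369] j7 -0.08 t 0.2
```

>>> arm_command([
  [[0.0474, -0.0303, 0.0119, 0, 0, 0], [0.0474, -0.0303, 0.0119, 0, 0, 0], [0.0474, -0.0303, 0.0119, 0, 0, 0], [0.0474, -0.0303, 0.0119, 0, 0, 0], [0.0474, -0.0303, 0.0119, 0, 0, 0], [0.0474, -0.0303, 0.0119, 0, 0, 0], [0.0474, -0.0303, 0.0119, 0, 0, 0], [0.0474, -0.0303, 0.0119, 0, 0, 0.123], [0, 0, 0, 0, 0, 0.123], [0, 0, 0, 0, 0, 0.123]],
], jaw=0.05, newtons=20)

```text
clock: 1.45
position: [0.4636, -0.2742, 0.1502]
ee_rot: [-3.136, 0.184, 0.001]
force: [-0.1, 0.0, 0.0]
width: 0.542
gripper_force: 0.0
```

Run:
```python
from h import *
im=grab('top','t1'); axes(im); print(arm.observe()['position'])
go(463,-274.7,27,-6.6)
```

```text
px [374. 203.] size [89. 31.] ctr [ 601.3 -274.8] head 14.5 green/low [ 638.6 -265. ] top [ 604.1 -274.5] zmax 0.025 col [148.   9.   6.]
px [332. 212.] size [89. 30.] ctr [ 579.4 -175.4] head 14.8 green/low [ 616.4 -165.5] top [ 582.9 -174.6] zmax 0.025 col [144. 148. 150.]
px [427. 228.] size [24. 72.] ctr [ 543.  -399.9] head -9.4 green/low [ 543.  -399.9] top [ 520.2 -393.5] zmax 0.021 col [19. 18. 21.]
px [335. 256.] size [89. 30.] ctr [ 474.5 -181.9] head 7.2 green/low [ 512.3 -177.6] top [ 476.  -181.8] zmax 0.024 col [ 10.  40. 116.]
[ 0.46336998 -0.27458102  0.15026136]
shift [-0.0003  0.0002  0.1233] turn [-0.     0.    -0.009] j7 -1.27 t 1.5
```

View pics/t1.png

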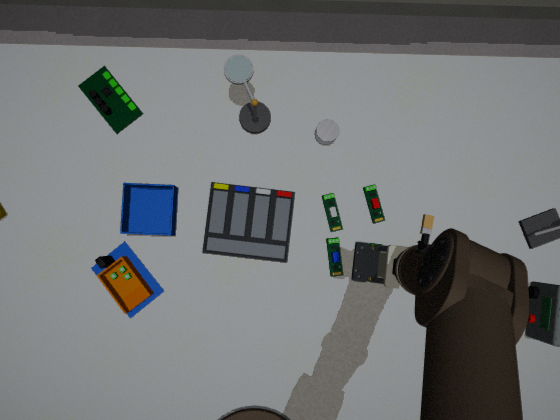

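The gripper sits over the yellow board at about (374,262), and the other boards have not moved.

>>> arm_command([
  [[0, 0, 0.041, 0, 0, 0], [0, 0, 0.041, 0, 0, 0], [0, 0, 0.0405, 0, 0, 0], [0, 0, 0, 0, 0, 0]],
])

```text
clock: 2.0
position: [0.461, -0.2743, 0.0258]
ee_rot: [-3.134, 0.179, 0.008]
force: [-0.1, -0.2, -0.0]
width: 0.548
gripper_force: 0.0
```

>>> arm_command([
  [[0, 0, 0, 0, 0, 0], [0, 0, 0, 0, 0, 0], [0, 0, 0, 0, 0, 0], [0, 0, 0, 0, 0, 0], [0, 0, -0.04, 0, 0, 0], [0, 0, -0.04, 0, 0, 0]],
], jaw=0.0)

```text
clock: 2.75
position: [0.4627, -0.2749, 0.1088]
ee_rot: [-3.136, 0.181, 0.002]
force: [0.2, -1.3, 0.2]
width: 0.152
gripper_force: 20.0
```

Run:
```python
from h import *
go(575.6,95,108,-5.6)
```

```text
shift [ 0.0696 -0.3805  0.0009] turn [-0.     0.001 -0.017] j7 -1.27 t 2.75
```

>>> arm_command([
  [[0.01, -0.0544, 0, 0, 0, -0.017], [0.01, -0.0544, 0, 0, 0, 0], [0.01, -0.0544, 0, 0, 0, 0], [0.01, -0.0544, 0, 0, 0, 0], [0.01, -0.0544, 0, 0, 0, 0], [0.01, -0.0544, 0, 0, 0, 0], [0.01, -0.0544, 0, 0, 0, 0], [0, 0, 0, 0, 0, 0], [0, 0, 0, 0, 0, 0]],
])

```text
clock: 3.88
position: [0.5707, 0.0963, 0.1079]
ee_rot: [3.137, -0.154, -0.001]
force: [-0.6, -0.3, -0.8]
width: 0.149
gripper_force: 20.0
```

Run:
```python
from h import *
go(575.6,95,32,-5.6)
im=grab('scene','s1'); cv2.imwrite('pics/s1c.png',cv2.resize(im['pixels'][150:320,200:460,::-1],None,fx=3,fy=3))
im=grab('top'); axes(im)
```

```text
shift [0.005  0.0008 0.0759] turn [ 0.001  0.    -0.   ] j7 -1.97 t 3.875
px [373. 203.] size [89. 32.] ctr [ 601.4 -273.8] head 14.8 green/low [ 638.8 -264.6] top [ 604.4 -273.9] zmax 0.026 col [157.   8.   4.]
px [332. 211.] size [91. 29.] ctr [ 578.4 -175.4] head 14.3 green/low [ 616.9 -165.9] top [ 580.1 -175.5] zmax 0.025 col [155. 159. 162.]
px [424. 244.] size [ 24. 150.] ctr [ 503.7 -392.6] head -10.3 green/low [ 531.7 -395.6] top [ 478.2 -386.7] zmax 0.023 col [28. 27. 25.]
px [334. 256.] size [90. 33.] ctr [ 474.4 -183.4] head 7.8 green/low [ 512.4 -177.8] top [ 476.3 -182.3] zmax 0.026 col [ 14.  49. 163.]
```

View pics/s1c.png

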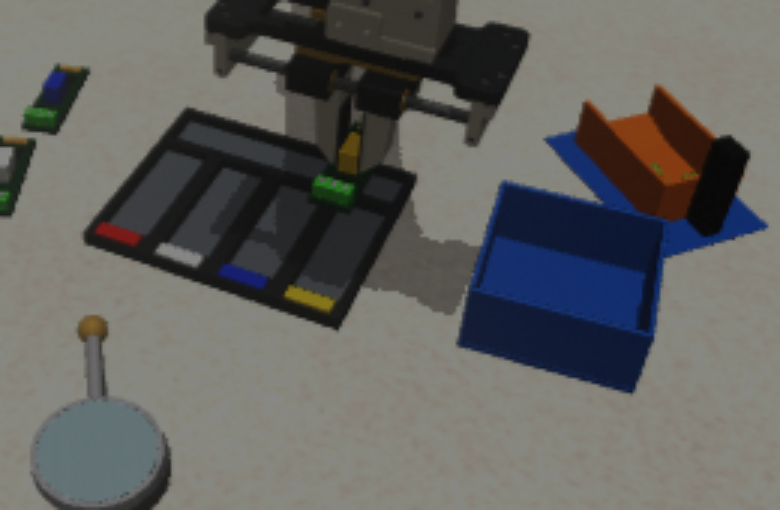

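The yellow board hangs level in the jaws with its green end toward the marks, at crop pixel (333,190).

>>> arm_command([
  [[0.005, 0.0008, 0.038, 0, 0, 0], [0, 0, 0.03, 0, 0, 0], [0, 0, 0.0075, 0, 0, 0], [0, 0, 0, 0, 0, 0], [0, 0, 0, 0, 0, 0]],
])

```text
clock: 4.6
position: [0.5764, 0.0946, 0.0332]
ee_rot: [-3.138, 0.156, -0.001]
force: [-0.2, -0.3, -0.0]
width: 0.151
gripper_force: 20.0
```

>>> arm_command([
  [[0, 0, 0, 0, 0, 0], [0, 0, 0, 0, 0, 0], [0, 0, -0.01, 0, 0, 0], [0, 0, -0.04, 0, 0, 0], [0, 0, -0.045, 0, 0, 0], [0, 0, 0, 0, 0, 0]],
], jaw=0.032)

```text
clock: 5.35
position: [0.5784, 0.096, 0.1318]
ee_rot: [-3.136, 0.154, -0.011]
force: [0.3, -1.3, -0.7]
width: 0.35
gripper_force: 0.0
```

Run:
```python
from h import *
print(arm.observe()['position'])
go(474.7,-182,120,7.3)
```

```text
[0.57844314 0.09598997 0.13182854]
shift [-0.076   0.2869  0.0106] turn [-0.002 -0.007 -0.226] j7 -1.97 t 5.35
```

>>> arm_command([
  [[-0.0152, 0.0574, 0.002, 0, 0, 0], [-0.0152, 0.0574, 0.002, 0, 0, 0], [-0.0152, 0.0574, 0.002, 0, 0, 0], [-0.0152, 0.0574, 0.002, 0, 0, 0], [-0.0152, 0.0574, 0.002, 0, -0.005, 0], [0, 0, 0, 0, 0, -0.115], [0, 0, 0, 0, 0, -0.11], [0, 0, 0, 0, 0, 0], [0, 0, 0, 0, 0, 0]],
], jaw=0.05)

```text
clock: 6.48
position: [0.472, -0.1826, 0.1174]
ee_rot: [-3.135, -0.196, 0.008]
force: [-0.3, 0.8, -0.0]
width: 0.546
gripper_force: 0.0
```

Run:
```python
from h import *
im=grab('top','t2'); axes(im); go(474.7,-182,27,7.3)
cv2.imwrite('pics/t2c.png',cv2.resize(im['pixels'][150:300,190:390,::-1],None,fx=3,fy=3))
```

```text
px [374. 203.] size [90. 33.] ctr [ 601.9 -274.2] head 17.7 green/low [ 638.7 -265.2] top [ 602.8 -275.3] zmax 0.027 col [153.  11.   5.]
px [332. 212.] size [90. 32.] ctr [ 578.8 -175.3] head 12.1 green/low [ 616.6 -165.5] top [ 581.6 -174.9] zmax 0.025 col [149. 153. 155.]
px [328. 244.] size [16. 78.] ctr [ 505.6 -153.8] head -76.3 green/low [ 512.3 -177.7] top [ 498.2 -131.9] zmax 0.2 col [37. 38. 39.]
shift [ 0.0031 -0.0002  0.0904] turn [-0.001  0.005 -0.002] j7 -1.24 t 6.525
```

View pics/t2c.png

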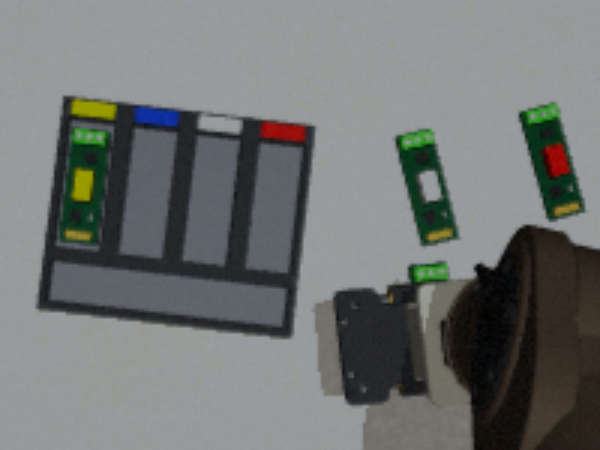

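The yellow board lies in its compartment at (83,185) in the crop, green end at the mark. The gripper is over the blue board.

>>> arm_command([
  [[0.003, 0, 0.03, 0, 0.005, 0], [0, 0, 0.03, 0, 0, 0], [0, 0, 0.0295, 0, 0, 0], [0, 0, 0, 0, 0, 0]],
])

```text
clock: 7.02
position: [0.4736, -0.1816, 0.0265]
ee_rot: [-3.133, -0.198, 0.006]
force: [0.3, 0.0, 0.3]
width: 0.545
gripper_force: 0.0
```

>>> arm_command([
  [[0, 0, 0, 0, 0, 0], [0, 0, 0, 0, 0, 0], [0, 0, 0, 0, 0, 0], [0, 0, 0, 0, 0, 0], [0, 0, -0.04, 0, 0, 0], [0, 0, -0.04, 0, 0, 0], [0, 0, 0, 0, 0, 0]],
], jaw=0.0)

```text
clock: 7.9
position: [0.4769, -0.183, 0.1108]
ee_rot: [3.134, 0.198, 0.008]
force: [0.1, -0.1, -0.6]
width: 0.148
gripper_force: 20.0
```

Run:
```python
from h import *
go(570.8,45.4,108,-5.6); print(arm.observe()['position'])
```

```text
shift [ 0.122  -0.2147  0.0032] turn [ 0.001 -0.005  0.224] j7 -1.24 t 7.9
[ 0.47685957 -0.18299559  0.11083883]
```

>>> arm_command([
  [[0.0244, -0.0429, 0, 0, 0, 0], [0.0244, -0.0429, 0, 0, 0, 0], [0.0244, -0.0429, 0, 0, 0, 0], [0.0244, -0.0429, 0, 0, 0, 0], [0.0244, -0.0429, 0, 0, -0.005, 0], [0, 0, 0, 0, 0, 0.112], [0, 0, 0, 0, 0, 0.112], [0, 0, 0, 0, 0, 0], [0, 0, 0, 0, 0, 0]],
])

```text
clock: 9.02
position: [0.5686, 0.0456, 0.1078]
ee_rot: [3.138, -0.149, -0.009]
force: [0.3, -0.6, -0.9]
width: 0.153
gripper_force: 20.0
```

Run:
```python
from h import *
go(570.8,45.4,32,-5.6); im=grab('top'); axes(im)
```

```text
shift [ 0.0027 -0.0001  0.0758] turn [0.    0.006 0.003] j7 -1.87 t 9.025
px [374. 203.] size [89. 33.] ctr [ 601.7 -275.2] head 13.3 green/low [ 638.7 -265.1] top [ 603.9 -274.3] zmax 0.026 col [152.   10.    6.5]
px [332. 212.] size [90. 32.] ctr [ 579.7 -176. ] head 13.5 green/low [ 616.7 -165.6] top [ 579.8 -175.5] zmax 0.027 col [152. 155. 158.]
px [424. 244.] size [ 27. 152.] ctr [ 504.5 -394.1] head -9.7 green/low [ 533.3 -395.9] top [ 477.4 -386.7] zmax 0.022 col [28.5 29.5 23. ]
```

>>> arm_command([
  [[0.002, 0, 0.038, 0, 0.005, 0], [0, 0, 0.03, 0, 0, 0], [0, 0, 0.0075, 0, 0, 0], [0, 0, 0, 0, 0, 0], [0, 0, 0, 0, 0, 0]],
])

```text
clock: 9.7
position: [0.5712, 0.0456, 0.0334]
ee_rot: [-3.138, 0.152, -0.002]
force: [-0.6, -0.1, -0.9]
width: 0.153
gripper_force: 20.0
```

>>> arm_command([
  [[0, 0, 0, 0, 0, 0], [0, 0, 0, 0, 0, 0], [0, 0, -0.01, 0, 0, 0], [0, 0, -0.04, 0, 0, 0], [0, 0, -0.045, 0, 0, 0], [0, 0, 0, 0, 0, 0]],
], jaw=0.032)

```text
clock: 10.45
position: [0.5732, 0.046, 0.132]
ee_rot: [-3.136, 0.153, -0.011]
force: [0.3, -0.1, -0.4]
width: 0.349
gripper_force: 0.0
```

Run:
```python
from h import *
print(arm.observe()['position'])
go(579.3,-175.3,120,14.5)
```

```text
[0.57320637 0.04598463 0.13199773]
shift [0.0275 0.2197 0.0118] turn [-0.001 -0.007 -0.35 ] j7 -1.87 t 10.45
```

>>> arm_command([
  [[0.0069, 0.0549, 0.003, 0, 0, 0], [0.0069, 0.0549, 0.003, 0, 0, 0], [0.0069, 0.0549, 0.003, 0, 0, 0], [0.0069, 0.0549, 0.003, 0, -0.006, 0], [0, 0, 0, 0, 0, -0.175], [0, 0, 0, 0, 0, -0.175], [0, 0, 0, 0, 0, 0], [0, 0, 0, 0, 0, 0]],
], jaw=0.05)

```text
clock: 11.45
position: [0.5767, -0.1755, 0.1156]
ee_rot: [-3.116, -0.39, 0.01]
force: [-0.7, 0.6, -0.3]
width: 0.545
gripper_force: 0.0
```

Run:
```python
from h import *
im=grab('top','t3'); axes(im); go(579.3,-175.3,27,14.5)
```

```text
shift [0.003  0.0007 0.0887] turn [-0.002  0.006 -0.003] j7 -1.19 t 11.5
```

>>> arm_command([
  [[0.003, 0, 0.03, 0, 0.006, 0], [0, 0, 0.03, 0, 0, 0], [0, 0, 0.028, 0, 0, 0], [0, 0, 0, 0, 0, 0]],
])

```text
clock: 12.0
position: [0.578, -0.1741, 0.026]
ee_rot: [-3.114, -0.394, 0.006]
force: [0.5, -0.4, 0.0]
width: 0.542
gripper_force: 0.0
```

>>> arm_command([
  [[0, 0, 0, 0, 0, 0], [0, 0, 0, 0, 0, 0], [0, 0, 0, 0, 0, 0], [0, 0, 0, 0, 0, 0], [0, 0, -0.04, 0, 0, 0], [0, 0, -0.04, 0, 0, 0], [0, 0, 0, 0, 0, 0]],
], jaw=0.0)

```text
clock: 12.88
position: [0.5817, -0.1754, 0.1111]
ee_rot: [3.117, 0.395, 0.009]
force: [0.2, 0.5, -1.1]
width: 0.154
gripper_force: 20.0
```

Run:
```python
from h import *
go(565.8,-4.5,108,-5.6); print(arm.observe()['position'])
```

```text
shift [ 0.0272 -0.1695  0.0032] turn [-0.    -0.006  0.35 ] j7 -1.19 t 12.875
[ 0.58172853 -0.17541495  0.111118  ]
```

>>> arm_command([
  [[0.0091, -0.0565, 0.001, 0, 0, 0], [0.0091, -0.0565, 0.001, 0, 0, 0], [0.0091, -0.0565, 0.001, 0, -0.006, 0], [0, 0, 0, 0, 0, 0.175], [0, 0, 0, 0, 0, 0.175], [0, 0, 0, 0, 0, 0], [0, 0, 0, 0, 0, 0]],
])

```text
clock: 13.75
position: [0.5633, -0.0041, 0.1047]
ee_rot: [-3.138, 0.147, 0.01]
force: [0.3, 0.4, -0.7]
width: 0.147
gripper_force: 20.0
```

Run:
```python
from h import *
go(565.8,-4.5,32,-5.6); im=grab('top'); axes(im)
```

```text
shift [0.003  0.0001 0.0727] turn [0.    0.007 0.004] j7 -1.78 t 13.75
px [374. 203.] size [89. 31.] ctr [ 601.8 -274.8] head 16.7 green/low [ 638.7 -265.1] top [ 602.8 -274.6] zmax 0.025 col [152.   8.   4.]
px [305. 213.] size [74. 16.] ctr [556.5 -92.5] head 0.8 green/low [556.5 -92.5] top [563.8 -92.6] zmax 0.198 col [37. 39. 41.]
px [424. 244.] size [ 25. 150.] ctr [ 503.9 -391.8] head -11.2 green/low [ 530.1 -395.6] top [ 475.9 -386.4] zmax 0.023 col [30. 29. 25.]
```

>>> arm_command([
  [[0.002, 0, 0.035, 0, 0.006, 0], [0, 0, 0.03, 0, 0, 0], [0, 0, 0.0075, 0, 0, 0], [0, 0, 0, 0, 0, 0], [0, 0, 0, 0, 0, 0]],
])

```text
clock: 14.42
position: [0.5659, -0.0043, 0.0332]
ee_rot: [-3.138, 0.152, -0.001]
force: [0.4, 0.2, -0.9]
width: 0.151
gripper_force: 20.0
```

>>> arm_command([
  [[0, 0, 0, 0, 0, 0], [0, 0, 0, 0, 0, 0], [0, 0, -0.01, 0, 0, 0], [0, 0, -0.04, 0, 0, 0], [0, 0, -0.045, 0, 0, 0], [0, 0, 0, 0, 0, 0]],
], jaw=0.032)

```text
clock: 15.18
position: [0.5679, -0.004, 0.1318]
ee_rot: [-3.137, 0.153, -0.011]
force: [-0.6, 0.2, 0.5]
width: 0.348
gripper_force: 0.0
```

Run:
```python
from h import *
print(arm.observe()['position'])
go(601.7,-274.8,120,15.3)
```

```text
[ 0.56790258 -0.00398526  0.1317803 ]
shift [0.0599 0.2663 0.0119] turn [ 0.    -0.007 -0.364] j7 -1.78 t 15.175
```

>>> arm_command([
  [[0.012, 0.0533, 0.0025, 0, 0, 0], [0.012, 0.0533, 0.0025, 0, 0, 0], [0.012, 0.0533, 0.0025, 0, 0, 0], [0.012, 0.0533, 0.0025, 0, 0, 0], [0.012, 0.0533, 0.0025, 0, -0.006, 0], [0, 0, 0, 0, 0, -0.182], [0, 0, 0, 0, 0, -0.182], [0, 0, 0, 0, 0, 0], [0, 0, 0, 0, 0, 0]],
], jaw=0.05)

```text
clock: 16.3
position: [0.5991, -0.275, 0.1149]
ee_rot: [-3.113, -0.412, 0.01]
force: [0.3, 0.4, 0.3]
width: 0.546
gripper_force: 0.0
```

Run:
```python
from h import *
im=grab('top','t4'); axes(im); go(601.7,-274.8,27,15.3)
cv2.imwrite('pics/t4c.png',cv2.resize(im['pixels'][150:300,190:390,::-1],None,fx=3,fy=3))
```

```text
px [378. 218.] size [12. 78.] ctr [ 561.2 -260.1] head -82.8 green/low [ 561.2 -260.1] top [ 558.5 -239.3] zmax 0.2 col [23. 24. 25.]
px [418. 266.] size [11. 76.] ctr [ 465.4 -378. ] head -3.3 green/low [ 465.4 -378. ] top [ 443.4 -378.1] zmax 0.023 col [111. 111.   2.]
shift [0.003  0.0007 0.088 ] turn [-0.002  0.006 -0.003] j7 -1.03 t 16.35
```

View pics/t4c.png

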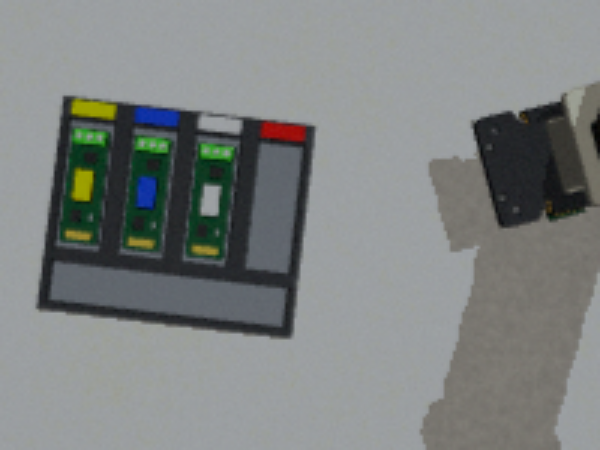

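Yellow, blue and white lie in their compartments with green ends at the marks (crop 83, 147 and 210, row about 190). The gripper is over red.

>>> arm_command([
  [[0.003, 0, 0.03, 0, 0.006, 0], [0, 0, 0.03, 0, 0, 0], [0, 0, 0.0275, 0, 0, 0], [0, 0, 0, 0, 0, 0]],
])

```text
clock: 16.85
position: [0.6004, -0.2734, 0.0256]
ee_rot: [-3.11, -0.415, 0.006]
force: [0.5, -0.3, 0.5]
width: 0.541
gripper_force: 0.0
```

>>> arm_command([
  [[0, 0, 0, 0, 0, 0], [0, 0, 0, 0, 0, 0], [0, 0, 0, 0, 0, 0], [0, 0, 0, 0, 0, 0], [0, 0, -0.04, 0, 0, 0], [0, 0, -0.04, 0, 0, 0], [0, 0, 0, 0, 0, 0]],
], jaw=0.0)

```text
clock: 17.73
position: [0.6041, -0.2753, 0.1113]
ee_rot: [3.113, 0.417, 0.009]
force: [0.1, 0.0, -0.4]
width: 0.153
gripper_force: 20.0
```

Run:
```python
from h import *
go(560.9,-54.5,108,-5.6); print(arm.observe()['position'])
```

```text
shift [ 0.0164 -0.2244  0.003 ] turn [ 0.001 -0.006  0.364] j7 -1.02 t 17.725
[ 0.60414541 -0.27531689  0.11133252]
```

>>> arm_command([
  [[0.0041, -0.0561, 0.0008, 0, 0, 0], [0.0041, -0.0561, 0.0008, 0, 0, 0], [0.0041, -0.0561, 0.0008, 0, 0, 0], [0.0041, -0.0561, 0.0008, 0, -0.006, 0], [0, 0, 0, 0, 0, 0.182], [0, 0, 0, 0, 0, 0.182], [0, 0, 0, 0, 0, 0], [0, 0, 0, 0, 0, 0]],
])

```text
clock: 18.73
position: [0.5584, -0.0538, 0.1044]
ee_rot: [-3.138, 0.147, 0.01]
force: [0.1, -0.4, -1.2]
width: 0.152
gripper_force: 20.0
```

Run:
```python
from h import *
go(560.9,-54.5,32,-5.6); im=grab('top'); axes(im)
```

```text
shift [0.0031 0.0005 0.0724] turn [0.    0.007 0.004] j7 -1.69 t 18.725
px [424. 244.] size [ 24. 150.] ctr [ 504.  -391.3] head -11.4 green/low [ 533.4 -395.8] top [ 480.1 -387.3] zmax 0.023 col [27.  26.  23.5]
```

>>> arm_command([
  [[0.002, 0, 0.035, 0, 0.006, 0], [0, 0, 0.03, 0, 0, 0], [0, 0, 0.007, 0, 0, 0], [0, 0, 0, 0, 0, 0], [0, 0, 0, 0, 0, 0]],
])

```text
clock: 19.4
position: [0.561, -0.054, 0.0335]
ee_rot: [-3.138, 0.152, -0.002]
force: [-0.3, -0.2, -0.1]
width: 0.147
gripper_force: 20.0
```

>>> arm_command([
  [[0, 0, 0, 0, 0, 0], [0, 0, 0, 0, 0, 0], [0, 0, -0.01, 0, 0, 0], [0, 0, -0.04, 0, 0, 0], [0, 0, -0.045, 0, 0, 0], [0, 0, 0, 0, 0, 0]],
], jaw=0.032)

```text
clock: 20.15
position: [0.5629, -0.0539, 0.132]
ee_rot: [-3.138, 0.153, -0.011]
force: [-0.5, 0.8, -0.5]
width: 0.351
gripper_force: 0.0
```

Run:
```python
from h import *
print(arm.observe()['position'])
im=grab('top'); axes(im)
go(504,-391.8,120,-11)
```

```text
[ 0.56291622 -0.05389686  0.13204149]
px [424. 244.] size [ 24. 150.] ctr [ 504.  -391.9] head -11.2 green/low [ 530.7 -395.1] top [ 481.5 -387.9] zmax 0.023 col [26.  25.  23.5]
shift [-0.0246  0.3419  0.0099] turn [-0.    -0.004  0.095] j7 -1.69 t 20.2
```

>>> arm_command([
  [[-0.0041, 0.057, 0.002, 0, 0, 0], [-0.0041, 0.057, 0.002, 0, 0, 0], [-0.0041, 0.057, 0.002, 0, 0, 0], [-0.0041, 0.057, 0.002, 0, 0, 0], [-0.0041, 0.057, 0.002, 0, 0, 0], [-0.0041, 0.057, 0.002, 0, -0.005, 0], [0, 0, 0, 0, 0, 0.095], [0, 0, 0, 0, 0, 0], [0, 0, 0, 0, 0, 0]],
], jaw=0.05)

```text
clock: 21.32
position: [0.5029, -0.3904, 0.1153]
ee_rot: [-3.127, 0.296, 0.009]
force: [-0.5, -0.4, 0.4]
width: 0.544
gripper_force: 0.0
```

Run:
```python
from h import *
go(504,-391.8,28.5,-11.2)
im=grab('top'); P=cloud(im); h=np.radians(-5.64); e=np.array([np.cos(h),np.sin(h)]); n=np.array([-e[1],e[0]])
q=(P[...,:2]*1000-np.array([550.3,22]))@np.stack([e,n],1)
k=(abs(q[...,1])<85)&(abs(q[...,0]+61)<28)
for a in range(-90,-28,3):
    s=k&(abs(q[...,0]-a)<1.5); print(a,(P[...,2][s].mean()*1000).round(1),im['pixels'][s].mean(0).round() if s.any() else '')
cv2.imwrite('pics/t5c.png',cv2.resize(im['pixels'][150:300,190:390,::-1],None,fx=3,fy=3))
```

```text
shift [0.0018 0.0012 0.0868] turn [-0.     0.006  0.007] j7 -1.17 t 21.325
-90 -1.7 [135. 138. 137.]
-87 -0.6 [135. 138. 137.]
-84 -1.5 [122. 124. 122.]
-81 9.6 [55. 56. 57.]
-78 9.6 [33. 34. 37.]
-75 4.6 [38. 41. 43.]
-72 3.4 [79. 84. 89.]
-69 3.0 [84. 89. 95.]
-66 3.5 [84. 89. 95.]
-63 2.8 [84. 89. 95.]
-60 3.4 [84. 89. 95.]
-57 3.2 [83. 89. 94.]
-54 3.4 [84. 89. 94.]
-51 3.8 [84. 89. 95.]
-48 3.7 [84. 89. 94.]
-45 3.2 [76. 80. 85.]
-42 6.4 [37. 40. 43.]
-39 1003.7 [ 99. 102. 103.]
-36 9.7 [32. 34. 36.]
-33 7.1 [32. 34. 37.]
-30 nan <stdin>:7: RuntimeWarning: Mean of empty slice.
  ret = ret.dtype.type(ret / rcount)
```

View pics/t5c.png

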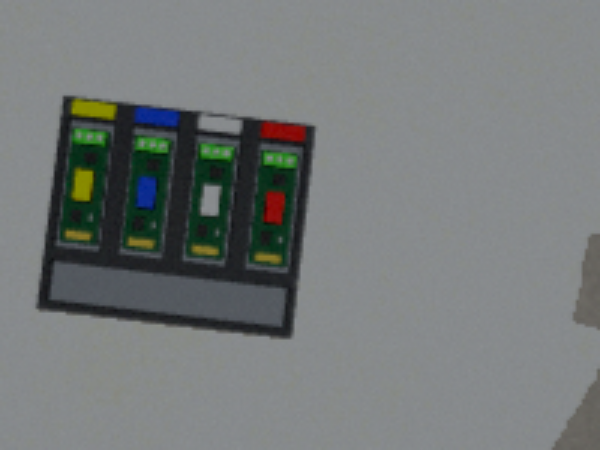

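All four boards lie in their compartments with green ends at the marks, and the brush slot is empty, its centre near crop pixel (170,295).

>>> arm_command([
  [[0.0015, 0.001, 0.03, 0, 0.006, 0.007], [0, 0, 0.03, 0, 0, 0], [0, 0, 0.025, 0, 0, 0], [0, 0, 0, 0, 0, 0]],
])

```text
clock: 21.88
position: [0.5031, -0.3913, 0.0291]
ee_rot: [-3.125, 0.309, 0.004]
force: [0.6, -0.4, -0.3]
width: 0.544
gripper_force: 0.0
```

>>> arm_command([
  [[0, 0, 0, 0, 0, 0], [0, 0, 0, 0, 0, 0], [0, 0, 0, 0, 0, 0], [0, 0, 0, 0, 0, 0], [0, 0, -0.04, 0, 0, 0], [0, 0, -0.04, 0, 0, 0], [0, 0, 0, 0, 0, 0]],
], jaw=0.0)

```text
clock: 22.75
position: [0.5056, -0.3945, 0.1144]
ee_rot: [3.122, -0.312, 0.01]
force: [0.8, -0.6, -0.5]
width: 0.15
gripper_force: 20.0
```

Run:
```python
from h import *
go(491,28,110,84.4); print(arm.observe()['position'])
```

```text
shift [-0.098  -0.4112  0.0025] turn [-0.003 -0.008  1.469] j7 -1.17 t 22.75
[ 0.50562105 -0.39445936  0.11440741]
```

>>> arm_command([
  [[-0.014, -0.0587, 0, 0, 0, 0], [-0.014, -0.0587, 0, 0, 0, 0], [-0.014, -0.0587, 0, 0, 0, 0], [-0.014, -0.0587, 0, 0, 0, 0], [-0.014, -0.0587, 0, 0, 0, 0], [-0.014, -0.0587, 0, 0, 0, 0], [-0.014, -0.0587, 0, 0, 0, 0], [0, 0, 0, 0, 0, 0]],
])

```text
clock: 23.75
position: [0.4883, 0.0349, 0.11]
ee_rot: [-3.126, 0.298, 0.0]
force: [0.4, -1.0, -0.6]
width: 0.149
gripper_force: 20.0
```

>>> arm_command([
  [[0, 0, 0, 0, 0, -0.18], [0, 0, 0, 0, 0, -0.18], [0, 0, 0, 0, 0, -0.18], [0, 0, 0, 0, 0, -0.18], [0, 0, 0, 0, 0, -0.18], [0, 0, 0, 0, 0, -0.18], [0, 0, 0, 0, 0, -0.18], [0, 0, 0, 0, 0, -0.18], [0, 0, 0, 0, 0, -0.18], [0, 0, 0, 0, 0, -0.05]],
])

```text
clock: 25.0
position: [0.4886, 0.0279, 0.1099]
ee_rot: [2.327, 2.11, -0.001]
force: [-0.7, 0.3, -1.1]
width: 0.146
gripper_force: 20.0
```

Run:
```python
from h import *
go(491,28,32.5,84.4); print(arm.observe()['position'])
im=grab('scene','s6'); cv2.imwrite('pics/s6c.png',cv2.resize(im['pixels'][130:290,200:440,::-1],None,fx=3,fy=3))
```

```text
shift [0.0004 0.0024 0.0774] turn [-0.     0.001 -0.   ] j7 -0.53 t 25.0
[0.4886398  0.02791666 0.10985397]
```

View pics/s6c.png

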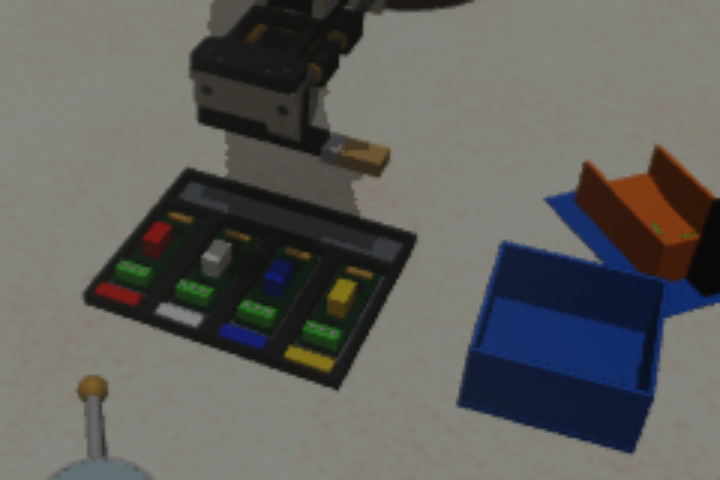

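The brush is gripped level, bristles toward the bin at crop (360,155), above its slot.

>>> arm_command([
  [[0, 0.0024, 0.038, 0, 0, 0], [0, 0, 0.03, 0, 0, 0], [0, 0, 0.008, 0, 0, 0], [0, 0, 0, 0, 0, 0], [0, 0, 0, 0, 0, 0]],
])

```text
clock: 25.68
position: [0.4918, 0.0285, 0.0348]
ee_rot: [2.33, 2.106, 0.001]
force: [1.0, -0.1, -1.7]
width: 0.152
gripper_force: 20.0
```

>>> arm_command([
  [[0, 0, 0, 0, 0, 0], [0, 0, 0, 0, 0, 0], [0, 0, -0.01, 0, 0, 0], [0, 0, -0.05, 0, 0, 0], [0, 0, -0.055, 0, 0, 0], [0, 0, -0.06, 0, 0, 0], [0, 0, 0, 0, 0, 0]],
], jaw=0.028)

```text
clock: 26.55
position: [0.4939, 0.0297, 0.2148]
ee_rot: [2.325, 2.103, 0.011]
force: [0.9, -0.4, -0.9]
width: 0.304
gripper_force: 0.0
```

Run:
```python
from h import *
im=grab('top','t7'); cv2.imwrite('pics/t7c.png',cv2.resize(im['pixels'][175:335,60:310,::-1],None,fx=3,fy=3)); P=cloud(im)
s=arm.observe(); print(s['position'],s['joints'].round(2))
Pz=P.copy(); hsv=cv2.cvtColor(im['pixels'],cv2.COLOR_RGB2HSV).astype(int)
B=np.zeros(hsv.shape[:2],bool); B[235:330,80:180]=1
# handle: dark & high
k=B&(Pz[...,2]>.07)&(hsv[...,2]<60); 
r=cv2.minAreaRect(P[k][:,:2].astype(np.float32)*1000); print('handle',k.sum(),P[k].mean(0),r)
k=B&(Pz[...,2]>.004)&(abs(hsv[...,0]-10)<9)&(hsv[...,1]>150); r=cv2.minAreaRect(P[k][:,:2].astype(np.float32)*1000); print('cup',r)
k=B&(abs(hsv[...,0]-108)<12)&(hsv[...,1]>150)&(Pz[...,2]<.01); pts=P[k][:,:2].astype(np.float32)*1000; print('mat',k.sum(),cv2.minAreaRect(pts))
k=B&(abs(hsv[...,0]-60)<15)&(hsv[...,1]>120)&(hsv[...,2]>90)
n,l,st,c=cv2.connectedComponentsWithStats(k.astype(np.uint8))
for i in range(1,n): print('blk',c[i].round(),st[i,4],P[l==i].mean(0).round(3))
k=(abs(hsv[...,0]-110)<12)&(hsv[...,1]>150)&(P[...,2]>.05)&(P[...,2]<.07); k[235:]=0; print('bin',cv2.minAreaRect(P[k][:,:2].astype(np.float32)*1000))
```

```text
[0.49256615 0.02917243 0.21226599] [ 0.24  0.3  -0.51  1.9   0.18  0.97 -0.45]
handle 155 [0.47661643 0.22480395 0.31719102] ((484.8624572753906, 175.2629852294922), (26.074871063232422, 355.6935729980469), 9.400090217590332)
cup ((471.75518798828125, 182.5626983642578), (117.43905639648438, 355.6362609863281), 29.277690887451172)
mat 861 ((413.2685852050781, 303.0725402832031), (148.64077758789062, 100.318115234375), 40.15782928466797)
blk [122. 269.] 12 [0.437 0.31  0.017]
blk [119. 269.] 1 [0.438 0.317 0.019]
blk [114. 275.] 13 [0.423 0.327 0.019]
blk [128. 276.] 13 [0.421 0.297 0.018]
blk [111. 275.] 4 [0.424 0.336 0.018]
blk [124. 276.] 2 [0.423 0.305 0.019]
bin ((575.917724609375, 249.893310546875), (115.50127410888672, 114.07726287841797), 88.46582794189453)
```

View pics/t7c.png

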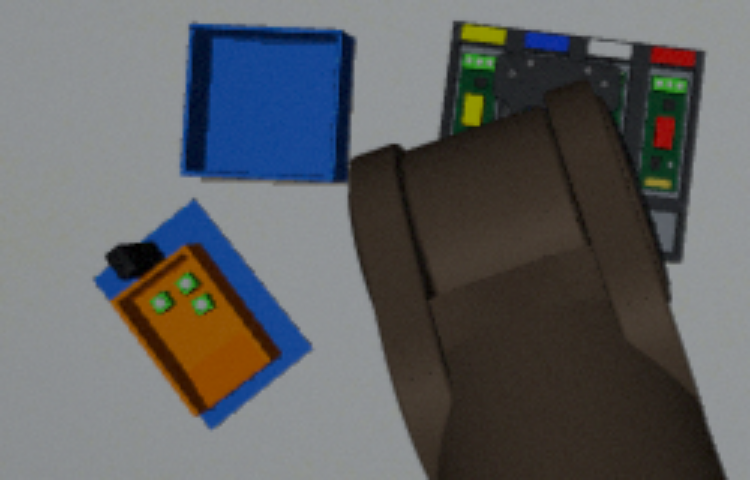

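The brush is out of view under the arm. The mat and scoop are clear at crop (200,320), with three blocks near (160–205, 285–305) and the handle at (133,260).

```bash
cat >> h.py <<'E'
def scoop(im):
    P=cloud(im); hsv=cv2.cvtColor(im['pixels'],cv2.COLOR_RGB2HSV).astype(int)
    B=(P[...,0]>.3)&(P[...,0]<.53)&(P[...,1]>.2)&(P[...,1]<.42)&(P[...,2]<.1)
    k=B&(P[...,2]>.065)&(hsv[...,2]<70); hp=P[k].mean(0)*1000; print('handle',k.sum(),hp.round(1),cv2.minAreaRect(P[k][:,:2].astype(np.float32)*1000))
    k=B&(P[...,2]>.0)&(abs(hsv[...,0]-10)<9)&(hsv[...,1]>150); r=cv2.minAreaRect(P[k][:,:2].astype(np.float32)*1000); print('cup',r)
    d=hp[:2]-np.array(r[0]); print('head',np.degrees(np.arctan2(d[1],d[0])),'origin from handle',hp[:2]-53*d/np.linalg.norm(d))
    k=B&(abs(hsv[...,0]-108)<12)&(hsv[...,1]>150)&(P[...,2]<.01)&(P[...,0]<.51); print('mat',cv2.minAreaRect(P[k][:,:2].astype(np.float32)*1000))
    return hp
E
python3 - <<'E'
from h import *
im=grab('top'); hp=scoop(im); go(*hp[:2],200,50)
for u,v in((103,262),): print(ray(im,u,v,.08))
E
```

```text
handle 93 [456.1 339.5  77.1] ((456.4929504394531, 340.68963623046875), (24.450109481811523, 16.235952377319336), 40.9362907409668)
cup ((410.8321228027344, 305.55908203125), (124.33253479003906, 71.62764739990234), 38.153724670410156)
head 36.83229701630744 origin from handle [413.69631572 307.70429123]
mat ((413.6319274902344, 302.51568603515625), (148.85513305664062, 99.83396911621094), 40.19844436645508)
shift [ 0.3056 -0.0664  0.0101] turn [ 0.003 -0.     0.598] j7 -0.45 t 26.65
[0.45618872 0.33438003 0.08      ]
```

Run:
```python
from h import *
go(455.5,338,170,39.5)
```

```text
shift [ 0.3041 -0.0669  0.0401] turn [ 0.003 -0.     0.781] j7 -0.45 t 26.65
```

>>> arm_command([
  [[0.0507, -0.0112, 0.0067, 0, 0, 0], [0.0507, -0.0112, 0.0067, 0, 0, 0], [0.0507, -0.0112, 0.0067, 0, 0, 0], [0.0507, -0.0112, 0.0067, 0, 0, 0], [0.0507, -0.0112, 0.0067, 0, 0, 0], [0.0507, -0.0112, 0.0067, 0, 0, 0.061], [0, 0, 0, 0, 0, 0.18], [0, 0, 0, 0, 0, 0.18], [0, 0, 0, 0, 0, 0.18], [0, 0, 0, 0, 0, 0.18]],
], jaw=0.045)

```text
clock: 27.9
position: [0.454, 0.3376, 0.1674]
ee_rot: [2.958, 1.053, -0.004]
force: [0.8, 0.1, -0.4]
width: 0.492
gripper_force: 0.0
```

Run:
```python
from h import *
go(455.5,338,60,39.5)
im=grab('top','t8'); P=cloud(im); a=im['pixels'][150:300,190:390,::-1]; b=grab('scene','s8')['pixels'][130:280,240:440,::-1]
cv2.imwrite('pics/c8.png',cv2.resize(np.vstack([a,b]),None,fx=2,fy=2)); print(arm.observe()['joints'].round(2))
```

```text
shift [0.0018 0.0005 0.1074] turn [ 0.001  0.003 -0.005] j7 -1.8 t 27.9
[-0.47  0.45 -0.36  1.79  0.19  0.94 -1.8 ]
```

View pics/c8.png

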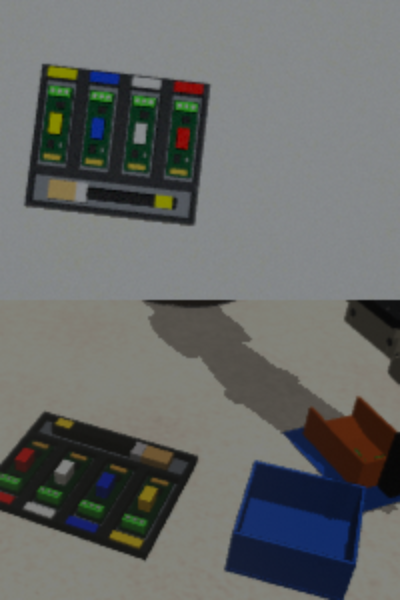

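The brush lies flat in the long compartment (crop (110,192)) and all four boards are seated. The gripper is above the scoop handle.

>>> arm_command([
  [[0.0018, 0.0005, 0.037, 0, 0.003, -0.005], [0, 0, 0.035, 0, 0, 0], [0, 0, 0.035, 0, 0, 0], [0, 0, 0, 0, 0, 0]],
])

```text
clock: 28.5
position: [0.455, 0.3374, 0.0592]
ee_rot: [2.95, 1.074, -0.004]
force: [-0.1, -0.9, 0.7]
width: 0.492
gripper_force: 0.0
```

>>> arm_command([
  [[0, 0, 0, 0, 0, 0], [0, 0, 0, 0, 0, 0], [0, 0, 0, 0, 0, 0], [0, 0, 0, 0, 0, 0], [0, 0, -0.03, 0, 0, 0], [0, 0, -0.03, 0, 0, 0], [0, 0, -0.03, 0, 0, 0], [0, 0, 0, 0, 0, 0]],
], jaw=0.0, newtons=45)

```text
clock: 29.5
position: [0.4576, 0.3399, 0.1543]
ee_rot: [-2.953, -1.069, -0.012]
force: [-0.4, 0.5, -3.0]
width: 0.169
gripper_force: 45.0
```

Run:
```python
from h import *
s=arm.observe(); print(s['position'],R.from_rotvec(s['ee_rot']).as_matrix().round(2))
for hd in (25,39.5):
    e=np.array([np.cos(np.radians(hd)),np.sin(np.radians(hd))]); t=np.array([576,250])+135*e; print(t); go(*t,150,hd)
```

```text
[0.45760549 0.3398679  0.1542649 ] [[ 0.77  0.64  0.01]
 [ 0.64 -0.77  0.  ]
 [ 0.01  0.   -1.  ]]
[698.35155125 307.05346533]
shift [0.1639 0.1793 0.0057] turn [ 0.    -0.008  0.258] j7 -1.8 t 29.5
[680.16931876 335.87055974]
shift [0.1684 0.1455 0.0057] turn [ 0.001 -0.007  0.005] j7 -1.8 t 29.5
```

>>> arm_command([
  [[0.01, 0.011, 0, 0, 0, 0], [0.02, 0.022, 0, 0, 0, 0], [0.026, 0.0283, 0, 0, 0, 0], [0.026, 0.0283, 0, 0, 0, 0], [0.026, 0.0283, 0, 0, 0, 0], [0.026, 0.0283, 0, 0, 0, 0], [0.02, 0.022, 0, 0, 0, 0], [0.01, 0.011, 0, 0, -0.007, 0], [0, 0, 0, 0, 0, 0.129], [0, 0, 0, 0, 0, 0.129]],
])

```text
clock: 30.75
position: [0.6978, 0.3047, 0.15]
ee_rot: [3.065, 0.672, -0.009]
force: [-0.0, 0.8, -2.2]
width: 0.17
gripper_force: 45.0
```

Run:
```python
from h import *
go(698.4,307,150,25); s=arm.observe(); print(s['position'],s['joints'].round(2))
im=grab('scene','s9'); a=im['pixels'][100:300,250:550,::-1]; b=grab('top')['pixels'][140:340,50:350,::-1]
cv2.imwrite('pics/c9.png',cv2.resize(np.hstack([a,b]),None,fx=1.33,fy=1.33))
m=np.array([-.120,0,.045])
for d in(.16,.18): print((m-R.from_rotvec([0,d,0]).apply(m)).round(4))
```

```text
shift [ 0.0015 -0.0018 -0.    ] turn [ 0.003  0.007 -0.005] j7 -1.74 t 30.75
[0.69782909 0.30473017 0.14997465] [-0.36  0.75 -0.23  1.26  0.18  1.16 -1.74]
[-0.0087  0.     -0.0185]
[-0.01    0.     -0.0208]
```

View pics/c9.png

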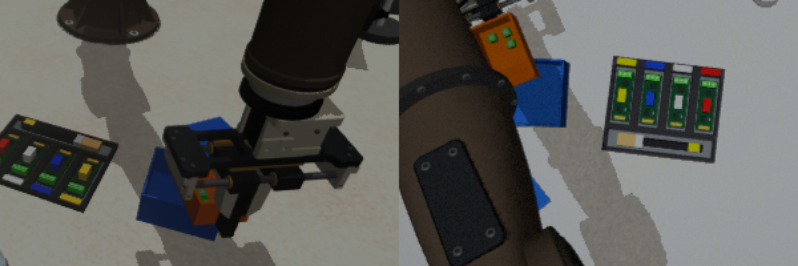

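The scoop is over the bin with three blocks near its handle end. The mouth is calculated to be over the bin's centre.

>>> arm_command([
  [[-0.0087, 0, -0.0185, 0, 0.16, 0], [-0.0087, 0, -0.0185, 0, 0.16, 0], [0, 0, 0, 0, 0, 0]],
])

```text
clock: 31.22
position: [0.6748, 0.2951, 0.1862]
ee_rot: [-2.968, -0.666, -0.469]
force: [0.2, -0.2, -0.9]
width: 0.172
gripper_force: 45.0
```

```bash
cat >> h.py <<'E'
def mouth():
    s=arm.observe(); M=R.from_rotvec(s['ee_rot']).as_matrix(); print('mouth',(s['position']+M@[-.12,0,.045]).round(3),'toolz',M[:,2].round(2),'tilt',np.degrees(np.arccos(-M[2,2])).round(1),s['joints'].round(2))
E
python3 -c "
from h import *
mouth()"
```

```text
mouth [0.584 0.252 0.107] toolz [ 0.28  0.13 -0.95] tilt 17.9 [-0.33  0.52 -0.24  1.64  0.24  0.69 -1.81]
```

>>> arm_command([
  [[0.0057, 0, 0.0197, 0, -0.16, 0], [0.0057, 0, 0.0197, 0, -0.155, 0], [-0.0015, -0.0191, 0, 0, 0, -0.16], [-0.0015, -0.0191, 0, 0, 0, -0.16], [-0.0015, -0.0191, 0, 0, 0, -0.16], [-0.0015, -0.0191, 0, 0, 0, -0.16], [-0.0015, -0.0191, 0, 0, 0, -0.16], [0, 0, 0, 0, 0, 0]],
])

```text
clock: 32.22
position: [0.6277, 0.3701, 0.1519]
ee_rot: [2.557, 1.824, -0.0]
force: [-0.3, -0.1, -2.6]
width: 0.168
gripper_force: 45.0
```

>>> arm_command([
  [[-0.0087, 0, -0.0185, 0, 0.16, 0], [-0.0087, 0, -0.0185, 0, 0.16, 0], [0, 0, 0, 0, 0, 0]],
])

```text
clock: 32.6
position: [0.6251, 0.3423, 0.1875]
ee_rot: [-2.403, -1.689, -0.388]
force: [0.5, 0.1, -1.7]
width: 0.17
gripper_force: 45.0
```

```bash
python3 -c "
from h import *
mouth()"
```

```text
mouth [0.591 0.248 0.107] toolz [ 0.11  0.29 -0.95] tilt 18.2 [-0.09  0.59 -0.59  1.6   0.18  0.78 -1.01]
```

>>> arm_command([
  [[0.0057, 0, 0.0197, 0, -0.16, 0], [0.0057, 0, 0.0197, 0, -0.155, 0], [-0.0015, -0.0191, 0, 0, 0, -0.16], [-0.0015, -0.0191, 0, 0, 0, -0.16], [-0.0015, -0.0191, 0, 0, 0, -0.16], [-0.0015, -0.0191, 0, 0, 0, -0.16], [-0.0015, -0.0191, 0, 0, 0, -0.16], [0, 0, 0, 0, 0, 0]],
])

```text
clock: 33.6
position: [0.5354, 0.363, 0.1518]
ee_rot: [1.65, 2.672, 0.006]
force: [-0.2, -0.1, -1.0]
width: 0.174
gripper_force: 45.0
```

>>> arm_command([
  [[-0.0087, 0, -0.0185, 0, 0.16, 0], [-0.0087, 0, -0.0185, 0, 0.16, 0], [0, 0, 0, 0, 0, 0]],
])

```text
clock: 33.98
position: [0.5511, 0.3385, 0.1865]
ee_rot: [-1.522, -2.424, -0.251]
force: [-0.5, -1.1, -2.0]
width: 0.172
gripper_force: 45.0
```

```bash
python3 -c "
from h import *
mouth(); grab('scene','s10')"
```

```text
mouth [0.595 0.249 0.106] toolz [-0.13  0.29 -0.95] tilt 18.4 [ 0.05  0.67 -0.82  1.57  0.19  1.02 -0.28]
```

View pics/s10.png

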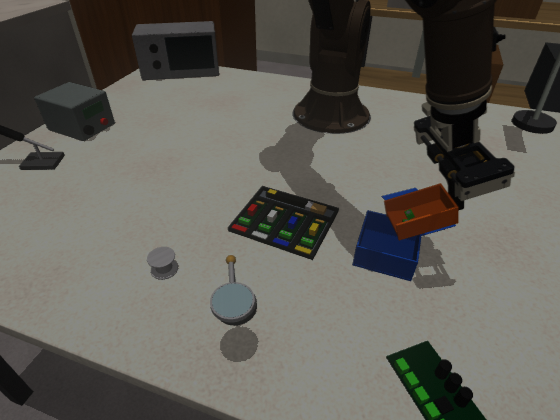

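The scoop is tipped about 18° over the bin at (420,210), with one block visible. I'll centre the mouth over the bin before tipping further.

```bash
python3 -c "
from h import *
s=arm.observe(); M=R.from_rotvec(s['ee_rot']).as_matrix(); print((M.T@[-.027,.014,-.018]).round(4))"
```

```text
[ 0.0175 -0.0182  0.0247]
```

>>> arm_command([
  [[0.0088, -0.0091, 0.0123, 0, 0, 0], [0.0087, -0.0091, 0.0124, 0, 0, 0], [-0.0087, 0, -0.0185, 0, 0.16, 0], [-0.0087, 0, -0.0185, 0, 0.16, 0], [-0.0087, 0, -0.0185, 0, 0.16, 0], [-0.0087, 0, -0.0185, 0, 0.16, 0], [0, 0, 0, 0, 0, 0], [0, 0, 0, 0, 0, 0], [0, 0, 0, 0, 0, 0], [0, 0, 0, 0, 0, 0]],
])

```text
clock: 35.28
position: [0.5462, 0.2995, 0.2137]
ee_rot: [-1.176, -1.921, -0.62]
force: [-0.3, 0.8, -1.0]
width: 0.17
gripper_force: 45.0
```

```bash
python3 -c "
from h import *
mouth(); a=grab('scene')['pixels'][150:300,300:500,::-1]; b=grab('top')['pixels'][150:300,70:270,::-1]
cv2.imwrite('pics/c11.png',cv2.resize(np.hstack([a,b]),None,fx=2,fy=2))"
```

```text
mouth [0.561 0.271 0.09 ] toolz [-0.37  0.73 -0.57] tilt 55.0 [ 0.46  0.99 -1.12  1.55 -0.13  1.08  0.12]
```

View pics/c11.png

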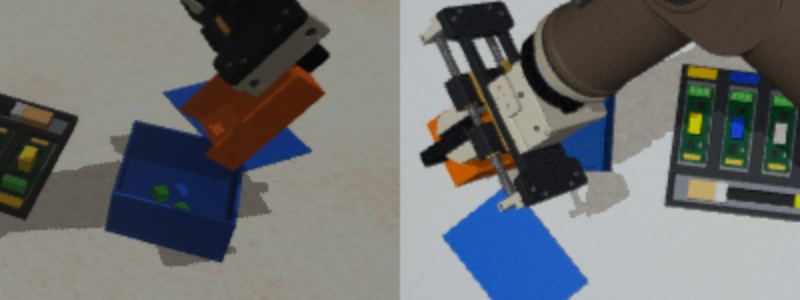

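Two blocks are visible in the bin at crop (160,192) and (182,207), and the scoop is tipped 55°. I'll hold briefly, level it and check for the third.

>>> arm_command([
  [[-0.004, 0, -0.008, 0, 0.07, 0], [0, 0, 0, 0, 0, 0], [0, 0, 0, 0, 0, 0], [0.002, 0, 0.0085, 0, -0.07, 0], [0.0057, 0, 0.0197, 0, -0.16, 0], [0.0057, 0, 0.0197, 0, -0.16, 0], [0.0057, 0, 0.0197, 0, -0.16, 0], [0.0057, 0, 0.0197, 0, -0.16, 0], [0.0057, 0, 0.0197, 0, -0.16, 0], [0.0057, 0, 0.0197, 0, -0.16, 0]],
])

```text
clock: 36.62
position: [0.5071, 0.3787, 0.1344]
ee_rot: [1.643, 2.67, 0.01]
force: [-0.4, -0.4, -2.8]
width: 0.174
gripper_force: 45.0
```

```bash
python3 -c "
from h import *
mouth(); im=grab('top'); P=cloud(im)
hsv=cv2.cvtColor(im['pixels'],cv2.COLOR_RGB2HSV).astype(int)
k=(abs(hsv[...,0]-60)<15)&(hsv[...,1]>110)&(hsv[...,2]>60)
k&=(P[...,1]>.12)&(P[...,1]<.5)&(P[...,0]<.75)
n,l,st,c=cv2.connectedComponentsWithStats(k.astype(np.uint8))
for i in range(1,n): print('grn',c[i].round(),st[i,4],P[l==i].mean(0).round(3))
s=arm.observe();print(s['position'])
go(414+53*.766,303+53*.643,160,40)
"
```

```text
mouth [0.562 0.272 0.09 ] toolz [ 0.01  0.   -1.  ] tilt 0.6 [-0.34  0.63 -0.6   1.65  0.42  0.99 -0.61]
grn [168. 196.] 27 [0.609 0.211 0.015]
grn [147. 204.] 30 [0.589 0.259 0.016]
grn [157. 212.] 26 [0.572 0.236 0.017]
[0.50015265 0.38629693 0.13293364]
shift [-0.0227 -0.063  -0.0274] turn [ 1.000e-02 -1.000e-03  1.354e+00] j7 -0.62 t 36.675
```

All three green blobs are inside the bin. I'm returning the scoop to its mat.

>>> arm_command([
  [[0, 0, -0.04, 0.01, 0, 0], [-0.011, -0.031, 0, 0, 0, 0], [-0.011, -0.031, 0, 0, 0, 0], [0, 0, 0, 0, 0, 0.17], [0, 0, 0, 0, 0, 0.17], [0, 0, 0, 0, 0, 0.17], [0, 0, 0, 0, 0, 0.17], [0, 0, 0, 0, 0, 0.17], [0, 0, 0, 0, 0, 0.17], [0, 0, 0, 0, 0, 0.17]],
])

```text
clock: 37.92
position: [0.4612, 0.3301, 0.1736]
ee_rot: [-2.864, -1.284, 0.006]
force: [0.0, -0.2, -2.2]
width: 0.173
gripper_force: 45.0
```

>>> arm_command([
  [[0, 0, 0, 0, 0, 0.164], [0, 0, 0, 0, 0, 0]],
])

```text
clock: 38.17
position: [0.4614, 0.3301, 0.1736]
ee_rot: [-2.957, -1.055, 0.007]
force: [-0.7, -0.5, -1.2]
width: 0.171
gripper_force: 45.0
```

```bash
python3 -c "
from h import *
go(455,337.5,62,40); s=arm.observe();print(s['position'])
im=grab('scene'); 
cv2.imwrite('pics/c12.png',cv2.resize(im['pixels'][130:290,330:530,::-1],None,fx=3,fy=3))"
```

```text
shift [ 0.0002 -0.0094  0.1116] turn [-0.003  0.003 -0.013] j7 -1.75 t 38.175
[0.46135134 0.330053   0.17355037]
```

View pics/c12.png

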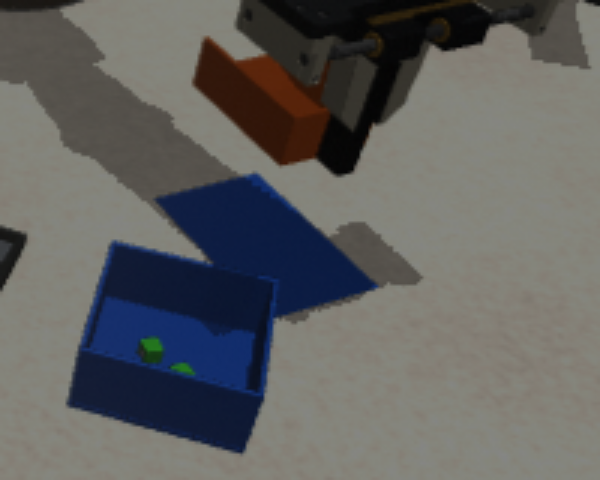

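The scoop is empty and upright in the grip, and two blocks show in the bin. I'm lowering the scoop.

>>> arm_command([
  [[0, -0.0094, 0.04, -0.003, 0.003, -0.013], [0, 0, 0.04, 0, 0, 0], [0, 0, 0.025, 0, 0, 0], [0, 0, 0.006, 0, 0, 0], [0, 0, 0, 0, 0, 0], [0, 0, 0, 0, 0, 0]],
])

```text
clock: 38.98
position: [0.4561, 0.3369, 0.0626]
ee_rot: [2.952, 1.074, -0.001]
force: [-1.7, 0.4, 2.1]
width: 0.171
gripper_force: 45.0
```

```bash
python3 -c "
from h import *
go(455,337.5,60.4,40)"
```

```text
shift [-0.0005 -0.0012  0.0022] turn [-0.  0. -0.] j7 -1.82 t 38.975
```

>>> arm_command([
  [[0, 0, 0.0005, 0, 0, 0], [0, 0, 0, 0, 0, 0]],
], newtons=20)

```text
clock: 39.22
position: [0.4561, 0.337, 0.0625]
ee_rot: [2.952, 1.073, -0.0]
force: [-3.3, -1.1, 8.6]
width: 0.17
gripper_force: 20.0
```

>>> arm_command([
  [[0, 0, 0, 0, 0, 0], [0, 0, 0, 0, 0, 0], [0, 0, 0, 0, 0, 0], [0, 0, -0.03, 0, 0, 0], [0, 0, -0.05, 0, 0, 0], [0, 0, -0.06, 0, 0, 0], [-0.05, -0.02, -0.03, 0, 0, 0], [-0.05, -0.02, 0, 0, 0, 0], [-0.05, -0.02, 0, 0, 0, 0], [0, 0, 0, 0, 0, 0]],
], jaw=0.045)

```text
clock: 40.48
position: [0.2995, 0.285, 0.2316]
ee_rot: [2.949, 1.075, -0.003]
force: [0.7, 0.8, -0.0]
width: 0.491
gripper_force: 0.0
```

```bash
python3 -c "
from h import *
im=grab('top','t13'); scoop(im); print(arm.observe()['position'])
b=grab('scene')['pixels'][120:290,220:480,::-1]; a=im['pixels'][160:330,60:320,::-1]
cv2.imwrite('pics/c13.png',cv2.resize(np.vstack([a,b]),None,fx=1.76,fy=1.76))"
```

```text
handle 98 [452.8 331.3  76.9] ((452.71502685546875, 332.76727294921875), (24.579181671142578, 15.41986083984375), 39.096893310546875)
cup ((403.9456481933594, 291.6162414550781), (111.76749420166016, 70.9853744506836), 39.82378005981445)
head 39.11535713031221 origin from handle [411.66879614 297.8961115 ]
mat ((413.3623352050781, 302.79412841796875), (148.7406005859375, 99.84899139404297), 40.00630187988281)
[0.30181747 0.28596861 0.23194052]
```

View pics/c13.png

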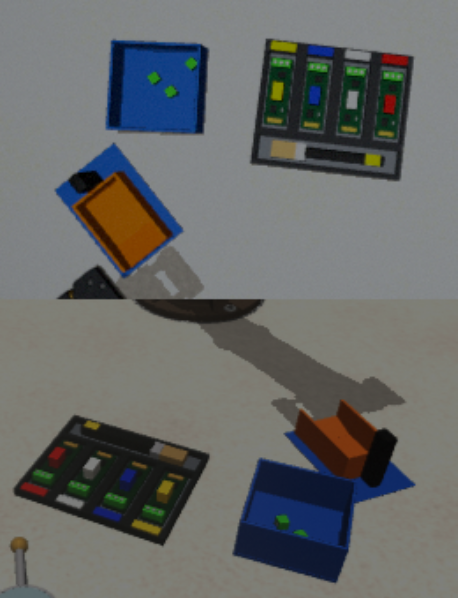

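Everything is in place: four boards seated with green ends at the marks, the brush in its slot, three blocks in the bin (crop (153,78), (191,63), (170,92)), and the empty scoop upright about 4 mm from the mat's centre.

```bash
python3 -c "
from cell import arm
print(arm.sign_off())"
```

```text
the job is handed in; nothing more can be done
None
```

The job is handed in: all four boards and the brush are in their tray compartments, all three connector blocks are in the bin, and the empty scoop stands upright about 4 mm from its mat's centre.

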